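# Fill the bedside ramekin with aroma beads from the tilt-out drawer

### The arm

A 7-joint arm with a two-finger parallel gripper is mounted at the origin on the work surface. World frame = base frame: x ahead of the robot, y to its left, z up, the work surface at z = 0. Lengths are in m, angles in rad, forces in N, time in s.
With the tool pointing down it reaches from about 0.4 to 0.85 m from the base axis. Payload 4.5 kg.
Tool frame: the origin (TCP) lies midway between the tips of the shut fingers; the grasp point (between the pads) lies 19 mm behind it; z points along the fingers, y is the direction in which the jaws open and shut (so a half turn about z gives the same grasp; the last joint's range is limited). The gripper opens to 88 mm and grips with 3 to 60 N. Pads are 18 mm wide; open, the fingers measure 123 mm over their backs; the gripper's body (75 mm by 187 mm) begins 45 mm behind the grasp point.
Start: joints at [1.303, 0.689, -0.195, 1.565, 0.157, 0.902, -0.215], TCP at [0.186, -0.597, 0.212] pointing down, gripper open.
Joint ranges: [-3.01, 3.01], [-0.46, 2.08], [-1.47, 1.51], [0.13, 2.56], [-1, 4.14], [0.04, 2.09], [-2.66, 2.66]. Speed limits (rad/s): [2.57, 2.57, 3.14, 3.14, 3.14, 3.14, 3.14].

### API

Orientations are given as a unit quaternion [x, y, z, w].
In Python, from plant import r gives the robot as it stands. The module is installed in compiled form; this text tells all that it offers.
- The arm moves only by the shell command python3 -m jog 'ROWS' [FORCE]. ROWS is JSON, a list of rows, each an object with "translation": the shift along the tool's x, y, z in units of 40 mm (1.0 is 40 mm), a list of three; "twist": the turn about the tool's z in units of 6 degrees (1.0 is 6 degrees); "claw": the opening in per cent of the stroke, from 0 (shut) to 100 (fully open). A call has 1 to 20 rows; each row shifts and turns the commanded pose from where the row before left it, along the tool's axes as they then stand; what a row does not reach is not made up. A row lasts 1/12 s, in which the tool goes at most 41.7 mm and 7.16 degrees, less where a joint would pass 70% of its speed; a pose out of reach is approached as far as the arm can. A call is refused whole if a number of a shift passes 1 or a number of a turn 1, either way. A call with a gripper value outside its range is refused whole. The fingers move at their own pace and stop on an object; FORCE is the grip in N (left out, the last holds). Time passes only in rows, so rows that do not move let the fingers close. It gives the time, the measured TCP pose, the force and the opening at its end, in the units of the state.
- r.get_state(): the state, without advancing time (a new reading comes with each control period).
- r.snapshot(name): name is "side" or "top" or "wrist"; returns a dict with "img" (384x512x3 uint8, red, green, blue), "fx", "fy", "cx", "cy" (pixels), "dist_coeffs" ([k1, k2, p1, p2, k3] as OpenCV has them; the pictures are not rectified), "origin" and "rotation" of the camera in the world; the wrist camera has in their place "T_tool_cam" (4x4, takes a point from camera to tool coordinates, whose origin is the TCP and whose axes are the flange's). Camera axes: x right, y up, looking along -z (the intrinsics and any distortion apply to the point x, -y, -z); pixel columns grow to the right and rows downward; lengths in m; the calibration is good to about 2 mm. A picture is of the moment at which its call begins: read the wrist's pose just before it. There is no depth.
- r.finish_job(): hands the job in, once; it reports no verdict.
Trained networks look in the newest picture that a camera, given by its name, has taken for a name from the list of things; names that differ only in an ending like _2 or _b are one class to them, and where a whole thing is asked for, a point or a joint stands for the part that bears it (a point fixed in the world has none). Each returns a list of dicts, best first, with "confidence" (0 to 1); they miss things now and then, are a little off and sometimes report something else, mostly with a low value. They report only what shows in the picture. A call takes as long as a camera call. They do not tell look-alikes from the thing itself.
- r.spot_in(label, camera): "rect" ([left, top, right, bottom] in pixels, round what is visible of it).
- r.spot_point(label, camera): "location" ([row, column] in pixels: a listed point, or the origin of a listed thing).
The state is a dict: "clock": time; "q": joint angles; "qd": joint speeds; "joint_torque": joint torques, N m; "tool_pos": TCP position; "eef_rot": TCP orientation; "contact_force": force on the tool from outside, world axes, zero at the start; "moment": the same for the moment, N m; "opening": opening from 0.0 (shut) to 1.0 (fully open).
Only numpy, scipy, OpenCV 4.12 (cv2) and the standard library are available. Lean on these libraries where they do the work, as an engineer would, in place of code of your own. Each camera call takes 0.05 s, during which the arm holds its last target. There are 200 camera calls.

### The job

Stand the white ramekin on the round ivory disc under the mouth of the small blue tilt-out drawer, then tilt the drawer out by its white bar to about 45 degrees (never past 60) and hold it there until all four aroma beads have rolled into the ramekin. Then tilt the drawer fully back until its floor is level again and stand the ramekin with its beads back wholly on the cork coaster. Leave the amber bottles and the teaspoon where they are.

Things in the scene. Friction and masses are not known exactly. Their poses are not given: they have to be found in the camera images.
- dispenser: Fixed low pale wooden frame of the tilt-out drawer: base plate 180 x 104 mm, 8 mm thick, reaching from x=-98 to x=+82; two side cheeks and a back panel, 90 mm high, stand behind x=-2 (80 mm wide overall). Origin at table height; -x is its front (where the beads come out), y across, z up. Its yaw on the table varies.
- spot (a point): Centre of the ivory disc (72 mm across) let in flush in the top of the frame's base plate, 8 mm above the table: the place for the ramekin, in front of and below the drawer's mouth. In the frame's axes it lies 46 mm ahead (-x) of the frame's origin.
- hinge (a point): Mid point of the drawer's hinge line, which runs along the frame's y axis, 45 mm above the table and 8 mm behind (+x) the frame's origin.
- drawer (a joint): Tilt of the translucent blue drawer (52 mm wide), rad: 0 = fully back, floor level; grows as its top comes forward (frame's -x); stop at 1.2. It stays where it is left (about 2 N at the bar). Its floor, 52 mm deep, lies 35 mm above the hinge line and ends at an open mouth 4 mm ahead of that line, with a 1.6 mm ridge that keeps the beads in below about 30 degrees. Walls end 84 mm above it.
- bar (a point): Middle of the drawer's white round grip bar (10 mm thick, along the frame's y, 43 mm clear between its posts), moving with the drawer. Level: 22 mm behind (+x) and 115 mm above the hinge line, 160 mm above the table, 26 mm clear over the walls. At 45 degrees: 66 mm ahead of the hinge line and 97 mm above it; the mouth's edge is then 28 mm ahead and 22 mm above.
- ramekin: White straight-sided ceramic ramekin, 66 mm outside diameter, 42 mm high, wall 4 mm, floor 5 mm thick, empty at first, about 160 g, starting on the coaster. Origin: centre of its underside; z up.
- ramekin_in (a point): Centre of the ramekin's inner floor, 5 mm above its underside.
- coaster: Fixed round cork coaster, 100 mm across, 6 mm thick, on the table. Origin: centre of its underside (table height).
- bead0_center (a point): Centre of aroma bead 0, a terracotta ceramic ball 20 mm across, 10 g, lying at first in the drawer.
- bead1_center (a point): Centre of aroma bead 1, a terracotta ceramic ball 20 mm across, 10 g, lying at first in the drawer.
- bead2_center (a point): Centre of aroma bead 2, a terracotta ceramic ball 20 mm across, 10 g, lying at first in the drawer.
- bead3_center (a point): Centre of aroma bead 3, a terracotta ceramic ball 20 mm across, 10 g, lying at first in the drawer.
- bottle_a: Bystander: amber screw-top bottle, 48 mm across, 105 mm high, black cap. Origin: centre of its underside.
- bottle_b: Bystander: amber screw-top bottle, 48 mm across, 105 mm high, white cap. Origin: centre of its underside.
- spoon: Bystander: steel teaspoon, 140 mm long, 8 mm high, lying on the table along its own x, bowl to +x. Origin: mid-length, at table height.
Mind the look-alikes: they are no part of the job. Leave any pink or turquoise look-alike of the ramekin alone.

How it is judged:
By the outcome, as a careful person would: the job done as asked, in the order asked, and still so for the second after the job is handed in, with the robot touching nothing.
It also fails if it takes over 72 s, if anything falls off the work surface, if the arm or the gripper's body presses on something with over 40 N, if the wrist force passes 120 N, or if a joint passes its speed limit or range.

## Working session

There is one attempt and no reset: what is moved stays moved. The work goes in short steps, Python scripts to look and compute and a shell command to move; the robot and the scene stay as the last step left them, time stands still between calls to the robot, and variables do not carry over. Pictures are saved under pics/ and viewed, about 8 in all and at most 12, crops included, and the job is handed in when it is done.

```bash
mkdir -p pics; cat > h.py <<'E'
import numpy as np, cv2
from scipy.spatial.transform import Rotation as R
from plant import r
def cam(name):
    s=r.get_state(); d=r.snapshot(name)
    if 'T_tool_cam' in d:
        T=np.eye(4);T[:3,:3]=R.from_quat(s['eef_rot']).as_matrix();T[:3,3]=s['tool_pos']
        M=T@np.array(d['T_tool_cam']); d['origin']=M[:3,3]; d['rotation']=M[:3,:3]
    d['K']=np.array([[d['fx'],0,d['cx']],[0,d['fy'],d['cy']],[0,0,1.]])
    d['origin']=np.array(d['origin']);d['rotation']=np.array(d['rotation'])
    return d
def ray(d,rc):
    u=cv2.undistortPoints(np.array([[[rc[1],rc[0]]]],float),d['K'],np.array(d['dist_coeffs'],float))[0,0]
    v=d['rotation']@np.array([u[0],-u[1],-1]); return d['origin'],v/np.linalg.norm(v)
def onz(d,rc,z):
    o,v=ray(d,rc); return o+v*(z-o[2])/v[2]
def tri(rays):
    A=0;b=0
    for o,v in rays:
        P=np.eye(3)-np.outer(v,v);A=A+P;b=b+P@o
    x=np.linalg.solve(A,b); return x,[float(np.linalg.norm((np.eye(3)-np.outer(v,v))@(x-o))) for o,v in rays]
def save(d,n): cv2.imwrite('pics/'+n+'.png',d['img'][:,:,::-1])
def proj(d,p):
    c=d['rotation'].T@(np.array(p)-d['origin']); q=cv2.projectPoints(np.array([[c[0],-c[1],-c[2]]]),np.zeros(3),np.zeros(3),d['K'],np.array(d['dist_coeffs'],float))[0].ravel(); return q
E
python3 - <<'E'
from h import *
np.set_printoptions(precision=4,suppress=True)
D={c:cam(c) for c in ('top','side')}
for c in D: save(D[c],c)
cv2.imwrite('pics/both.png',cv2.resize(np.hstack([D['top']['img'],D['side']['img']])[:,:,::-1],(800,300)))
for c in D: print(c,D[c]['origin'])
for l in ['dispenser','spot','hinge','bar','ramekin','ramekin_in','coaster','bottle_a','bottle_b','spoon','bead0_center']:
    ps={c:r.spot_point(l,c) for c in D}
    for c in D: print(l,c,[(np.round(p['location']).tolist(),round(p['confidence'],2)) for p in ps[c]][:4])
    if all(ps.values()):
        print('   tri',tri([ray(D[c],ps[c][0]['location']) for c in D]))
print(r.get_state())
E
```

```text
top [ 0.3769 -0.0056  1.3674]
side [0.2246 0.7506 0.6567]
dispenser top [([211.0, 208.0], 0.69)]
dispenser side [([261.0, 243.0], 0.57)]Traceback (most recent call last):
  File "<stdin>", line 11, in <module>
  File "h.py", line 14, in ray
    v=d['rotation']@np.array([u[0],-u[1],-1]); return d['origin'],v/np.linalg.norm(v)
      ~~~~~~~~~~~~~^~~~~~~~~~~~~~~~~~~~~~~~~~
ValueError: matmul: Input operand 1 has a mismatch in its core dimension 0, with gufunc signature (n?,k),(k,m?)->(n?,m?) (size 3 is different from 4)
```

View pics/top.png

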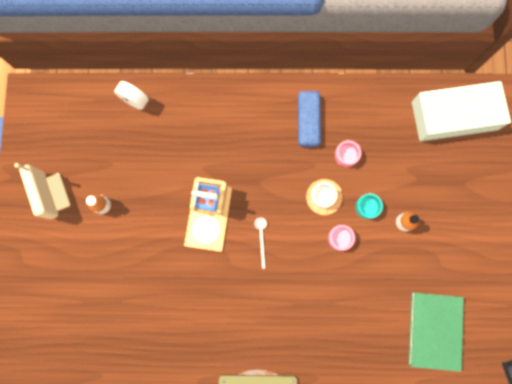

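View pics/side.png

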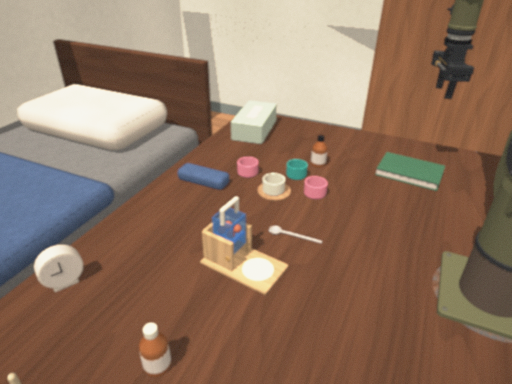

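The top view shows the ramekin on its coaster at col 323, row 196. The dispenser is at (208, 213), with its disc facing the robot at (206, 232), and the spoon lies between them at (262, 243). Camera rotation is a quaternion, so I'm fixing that.

```bash
sed -i "s/^    return d$/    if d['rotation'].shape==(4,): d['rotation']=R.from_quat(d['rotation']).as_matrix()\n    return d/" h.py
python3 - <<'E'
from h import *
np.set_printoptions(precision=4,suppress=True)
D={c:cam(c) for c in ('top','side')}
for l in ['dispenser','spot','hinge','bar','ramekin','ramekin_in','coaster','bottle_a','spoon','bead0_center']:
    ps={c:r.spot_point(l,c) for c in D}
    for c in D: print(l,c,[(np.round(p['location'],1).tolist(),round(p['confidence'],2)) for p in ps[c]][:4])
    if all(ps.values()):
        x,e=tri([ray(D[c],ps[c][0]['location']) for c in D]); print('   tri',x,np.round(e,4))
print('ram@top',onz(D['top'],(196,323),.048),'botA',onz(D['top'],(221,404),.05))
s=r.get_state();print(s);print(R.from_quat(s['eef_rot']).as_matrix())
E
```

```text
dispenser top [([212.6, 208.7], 0.86)]
dispenser side [([263.4, 240.7], 0.56)]
   tri [0.5339 0.1404 0.0015] [0.0002 0.0002]
spot top [([228.0, 208.7], 0.72)]
spot side [([270.1, 259.3], 0.81)]
   tri [ 0.4889  0.139  -0.0019] [0.0026 0.0026]
hinge top [([210.4, 208.9], 0.98)]
hinge side [([247.6, 239.7], 0.89)]
   tri [0.5364 0.1358 0.0459] [0.0015 0.0015]
bar top []
bar side [([203.6, 229.7], 0.88), ([162.5, 313.9], 0.2)]
ramekin top [([197.0, 321.5], 0.95), ([205.4, 365.7], 0.93), ([239.2, 334.4], 0.82)]
ramekin side [([174.4, 244.8], 0.94), ([175.3, 297.9], 0.92), ([192.7, 272.8], 0.67), ([194.4, 313.0], 0.55)]
   tri [ 0.613  -0.1494  0.0639] [0.0453 0.0453]
ramekin_in top [([153.1, 345.3], 0.86), ([207.6, 369.0], 0.86), ([197.3, 320.5], 0.61), ([240.5, 340.1], 0.59)]
ramekin_in side [([171.5, 246.4], 0.95), ([189.9, 273.6], 0.8), ([189.7, 275.3], 0.73), ([190.0, 313.5], 0.69)]
   tri [ 0.7041 -0.2427  0.0063] [0.0012 0.0012]
coaster top [([196.9, 322.4], 0.63)]
coaster side [([193.1, 276.3], 0.78)]
   tri [ 0.5766 -0.1783 -0.0018] [0.0045 0.0045]
bottle_a top [([206.9, 98.8], 0
[... 337 characters left out ...]
.44)]
   tri [0.547  0.1277 0.0943] [0.0008 0.0008]
ram@top [ 0.576  -0.1725  0.048 ] botA [ 0.5096 -0.3874  0.05  ]
{'clock': 1.3, 'q': array([ 1.3028,  0.6891, -0.1946,  1.5653,  0.1573,  0.9025, -0.2151]), 'qd': array([-0.0017, -0.0007, -0.0009,  0.0025,  0.0005,  0.0018, -0.0002]), 'joint_torque': array([  0.0008, -52.7483,  -1.268 , -15.374 ,  -0.0522,  -0.0006,
         0.    ]), 'tool_pos': array([ 0.1858, -0.5968,  0.2118]), 'eef_rot': array([0.9886, 0.1503, 0.    , 0.    ]), 'contact_force': array([ 0.1918, -1.1061,  0.6034]), 'moment': array([-0.0268,  0.0199,  0.0096]), 'opening': 1.0019692795480033}
[[ 0.9548  0.2972  0.    ]
 [ 0.2972 -0.9548 -0.0001]
 [-0.      0.0001 -1.    ]]
```

```bash
python3 -m jog '[{"translation":[0.83,-0.48,0],"twist":0,"claw":100},{"translation":[0.83,-0.48,0],"twist":0,"claw":100},{"translation":[0.83,-0.48,0],"twist":0,"claw":100},{"translation":[0.83,-0.48,0],"twist":0,"claw":100},{"translation":[0.83,-0.48,0],"twist":0,"claw":100},{"translation":[0.83,-0.48,0],"twist":0,"claw":100},{"translation":[0.83,-0.48,0],"twist":0,"claw":100},{"translation":[0.83,-0.48,0],"twist":0,"claw":100},{"translation":[0.83,-0.48,0],"twist":0,"claw":100},{"translation":[0.83,-0.48,0],"twist":0,"claw":100},{"translation":[0.83,-0.48,0],"twist":0,"claw":100},{"translation":[0.83,-0.48,0],"twist":0,"claw":100},{"translation":[0.83,-0.48,0],"twist":0,"claw":100},{"translation":[0,0,0],"twist":0.9,"claw":100},{"translation":[0,0,0],"twist":0.9,"claw":100},{"translation":[0,0,0],"twist":0.9,"claw":100},{"translation":[0,0,0],"twist":0.9,"claw":100},{"translation":[0,0,0],"twist":0.9,"claw":100}]'
python3 - <<'E'
from h import *
np.set_printoptions(precision=4,suppress=True)
s=r.get_state();print(s['q'],s['tool_pos'],R.from_quat(s['eef_rot']).as_matrix())
d=cam('wrist');print(d['T_tool_cam'],d['fx']);save(d,'w1')
for l in ['ramekin','ramekin_in','coaster']:
  for p in r.spot_point(l,'wrist'): print(l,p['location'],p['confidence'],onz(d,p['location'],.006))
E
```

```text
clock: 2.8
tool_pos: [0.5239, -0.23, 0.2119]
eef_rot: [0.996, -0.087, 0.0, 0.0]
contact_force: [0.3, -0.3, -0.2]
opening: 0.999
[ 0.334   0.6146 -0.0015  1.7355  0.0013  0.7913 -1.4127] [ 0.5239 -0.23    0.2119] [[ 0.9849 -0.1729  0.0002]
 [-0.1729 -0.9849 -0.0001]
 [ 0.0002  0.0001 -1.    ]]
[[ 0.0003  0.9621  0.2726  0.0701]
 [ 1.     -0.0003 -0.0003 -0.0004]
 [-0.0002  0.2726 -0.9621 -0.1737]
 [ 0.      0.      0.      1.    ]] 275.9206554712241
ramekin [137.5, 210.8] 0.89 [ 0.5787 -0.1736  0.006 ]
ramekin [27.2, 249.2] 0.71 [ 0.6981 -0.2484  0.006 ]
ramekin [137.6, 307.6] 0.59 [ 0.5561 -0.3021  0.006 ]
ramekin [204.6, 262.7] 0.56 [ 0.4732 -0.2265  0.006 ]
ramekin_in [23.2, 245.3] 0.94 [ 0.7031 -0.2445  0.006 ]
ramekin_in [134.9, 211.6] 0.93 [ 0.5819 -0.1755  0.006 ]
ramekin_in [210.9, 263.2] 0.79 [ 0.4636 -0.2256  0.006 ]
ramekin_in [139.5, 307.3] 0.75 [ 0.5537 -0.3013  0.006 ]
```

View pics/w1.png

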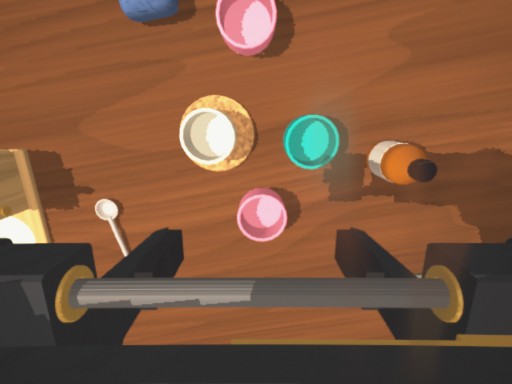

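Wrist view: the ramekin is at (208, 135) on the cork, with turquoise and pink look-alikes around it. The wrist camera sits on the tool +x side, which would be over the bar, so I'll turn the tool half round. I'll measure the dispenser before and after that turn.

```bash
cat > m.py <<'E'
from h import *
import pickle,sys
np.set_printoptions(precision=4,suppress=True)
d=cam('wrist');save(d,sys.argv[1]);s=r.get_state();print(s['q'],s['tool_pos'])
o={}
for l in ['dispenser','spot','hinge','bar','ramekin','coaster']:
  ps=r.spot_point(l,'wrist'); o[l]=ps
  for p in ps[:3]: print(l,np.round(p['location'],1),round(p['confidence'],2),onz(d,p['location'],{'dispenser':0,'spot':.008,'hinge':.045,'bar':.16}.get(l,.006)))
pickle.dump((d,o),open(sys.argv[1]+'.pkl','wb'))
E
python3 -m jog '[{"translation":[-0.36,-0.87,0],"twist":0,"claw":100},{"translation":[-0.36,-0.87,0],"twist":0,"claw":100},{"translation":[-0.36,-0.87,0],"twist":0,"claw":100},{"translation":[-0.36,-0.87,0],"twist":0,"claw":100},{"translation":[-0.36,-0.87,0],"twist":0,"claw":100},{"translation":[-0.36,-0.87,0],"twist":0,"claw":100},{"translation":[-0.36,-0.87,0],"twist":0,"claw":100},{"translation":[-0.36,-0.87,0],"twist":0,"claw":100},{"translation":[-0.36,-0.87,0],"twist":0,"claw":100},{"translation":[0,0,0],"twist":0,"claw":100},{"translation":[0,0,0],"twist":0,"claw":100}]'
python3 m.py w2
python3 -m jog '[{"translation":[0,0,0],"twist":-1,"claw":100},{"translation":[0,0,0],"twist":-1,"claw":100},{"translation":[0,0,0],"twist":-1,"claw":100},{"translation":[0,0,0],"twist":-1,"claw":100},{"translation":[0,0,0],"twist":-1,"claw":100},{"translation":[0,0,0],"twist":-1,"claw":100},{"translation":[0,0,0],"twist":-1,"claw":100},{"translation":[0,0,0],"twist":-1,"claw":100},{"translation":[0,0,0],"twist":-1,"claw":100},{"translation":[0,0,0],"twist":-1,"claw":100},{"translation":[0,0,0],"twist":-1,"claw":100},{"translation":[0,0,0],"twist":-1,"claw":100},{"translation":[0,0,0],"twist":-1,"claw":100},{"translation":[0,0,0],"twist":-1,"claw":100},{"translation":[0,0,0],"twist":-1,"claw":100}]'
python3 -m jog '[{"translation":[0,0,0],"twist":-1,"claw":100},{"translation":[0,0,0],"twist":-1,"claw":100},{"translation":[0,0,0],"twist":-1,"claw":100},{"translation":[0,0,0],"twist":-1,"claw":100},{"translation":[0,0,0],"twist":-1,"claw":100},{"translation":[0,0,0],"twist":-1,"claw":100},{"translation":[0,0,0],"twist":-1,"claw":100},{"translation":[0,0,0],"twist":-1,"claw":100},{"translation":[0,0,0],"twist":-1,"claw":100},{"translation":[0,0,0],"twist":-1,"claw":100},{"translation":[0,0,0],"twist":-1,"claw":100},{"translation":[0,0,0],"twist":-1,"claw":100},{"translation":[0,0,0],"twist":-1,"claw":100},{"translation":[0,0,0],"twist":-1,"claw":100},{"translation":[0,0,0],"twist":-1,"claw":100},{"translation":[0,0,0],"twist":0,"claw":100}]'
python3 m.py w3
python3 - <<'E'
from h import *
import pickle
a,oa=pickle.load(open('w2.pkl','rb'));b,ob=pickle.load(open('w3.pkl','rb'))
for l in oa:
  if oa[l] and ob[l]: print(l,tri([ray(a,oa[l][0]['location']),ray(b,ob[l][0]['location'])]))
cv2.imwrite('pics/w23.png',cv2.resize(np.hstack([a['img'],b['img']])[:,:,::-1],(800,300)))
E
```

```text
clock: 3.92
tool_pos: [0.4484, 0.1031, 0.2119]
eef_rot: [0.997, -0.081, 0.0, -0.0]
contact_force: [-0.8, -0.4, 0.2]
opening: 1.001
[-0.3472  0.4792  0.0386  2.0522 -0.0306  0.6106 -2.0246] [0.4488 0.1008 0.2119]
dispenser [107.3 223.7] 0.78 [0.538  0.1363 0.    ]
spot [145.7 226. ] 0.82 [0.4887 0.142  0.008 ]
spot [109.  218.3] 0.45 [0.5366 0.1427 0.008 ]
hinge [104.1 212.5] 0.67 [0.5412 0.1434 0.045 ]
bar [ 64.8 191.2] 0.89 [0.5628 0.1359 0.16  ]
ramekin [ 20.4 471.6] 0.71 [ 0.5852 -0.1752  0.006 ]
ramekin [111.7 503.5] 0.59 [ 0.4725 -0.221   0.006 ]
coaster [ 22.9 473.4] 0.54 [ 0.5822 -0.1775  0.006 ]
clock: 5.52
tool_pos: [0.449, 0.0994, 0.2118]
eef_rot: [0.763, 0.646, -0.0, 0.0]
contact_force: [-0.4, -0.5, 0.1]
opening: 0.996
clock: 6.85
tool_pos: [0.4489, 0.0993, 0.2115]
eef_rot: [0.084, 0.996, -0.0, -0.0]
contact_force: [0.4, 0.3, -0.2]
opening: 0.999
[ 0.249   0.6048 -0.8997  2.0242  0.6504  0.8257  0.3672] [0.4489 0.0995 0.2116]
dispenser [221.1 296. ] 0.62 [ 0.5354  0.1411 -0.    ]
spot [190.6 297.1] 0.93 [0.4868 0.148  0.008 ]
hinge [236.1 297.3] 0.63 [0.5387 0.1365 0.045 ]
bar [310.3 314.6] 0.78 [0.564  0.1343 0.16  ]
ramekin [213.4  41.5] 0.61 [ 0.4595 -0.2189  0.006 ]
ramekin [283.9  97.6] 0.53 [ 0.5843 -0.1778  0.006 ]
coaster [283.7  97.1] 0.62 [ 0.5838 -0.1785  0.006 ]
dispenser (array([ 0.53872672,  0.1395624 , -0.00911159]), [0.0022225293985467303, 0.0022225293985467737])
spot (array([0.48842735, 0.14582132, 0.0009056 ]), [0.0029092542312839443, 0.002909254231283976])
hinge (array([0.5406101 , 0.14014849, 0.04291052]), [0.0035434821505832535, 0.003543482150583266])
bar (array([0.56217697, 0.13471975, 0.16247647]), [0.0007034021090258037, 0.0007034021090258168])
ramekin (array([ 0.49547738, -0.08812733,  0.14457325]), [0.0658000205185643, 0.06580002051856433])
coaster (array([ 0.58144202, -0.17478036,  0.01031775]), [0.00029831596756568264, 0.00029831596756566697])
```

View pics/w23.png

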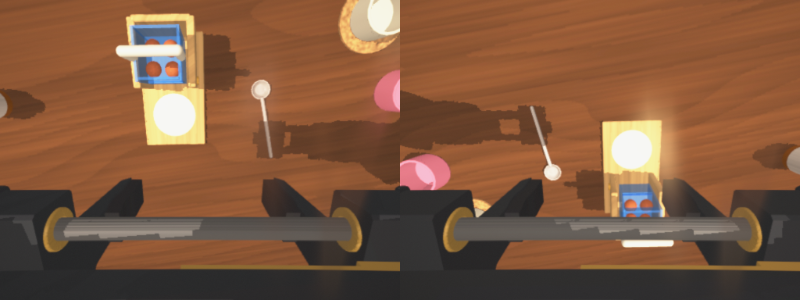

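Both wrist views show the dispenser with all four beads in the blue drawer, the bar, and the disc (left view (175, 115), right view (632, 150)). Next I refine the disc, bar direction and coaster by segmentation.

```bash
python3 - <<'E'
from h import *
import pickle
np.set_printoptions(precision=4,suppress=True)
def comp(mask,seed):
    n,l,st,ce=cv2.connectedComponentsWithStats(mask.astype(np.uint8))
    k=l[seed]; m=(l==k).astype(np.uint8); return m,st[k]
rs=[];
for n,seed in (('w2',(147,224)),('w3',(192,297))):
    d,_=pickle.load(open(n+'.pkl','rb')); h=cv2.cvtColor(d['img'],cv2.COLOR_RGB2HSV).astype(int)
    m,st=comp((h[...,1]<60)&(h[...,2]>190),seed)
    c=max(cv2.findContours(m,0,1)[0],key=cv2.contourArea); e=cv2.fitEllipse(c); print(n,st,e)
    rc=(e[0][1],e[0][0]); rs.append(ray(d,rc)); print(' disc',onz(d,rc,.008))
    if n=='w2':
        P=np.array([onz(d,(y,x),.008)[:2] for x,y in c[:,0]]);print(' circle',cv2.minEnclosingCircle(P.astype(np.float32)))
        m,st=comp((h[...,1]<70)&(h[...,2]>170),(64,195)); ys,xs=np.nonzero(m); print(' bar',st,h[64,195])
        P=np.array([onz(d,(y,x),.16)[:2] for x,y in zip(xs,ys)]); mu=P.mean(0); u,s,v=np.linalg.svd(P-mu,full_matrices=False); print(' barc',mu,'dir',v[0],np.degrees(np.arctan(v[0][0]/-v[0][1])),(P-mu).dot(v[0]).min(),(P-mu).dot(v[0]).max())
print(tri(rs))
E
```

```text
w2 [ 196  120   54   54 2331] ((222.70506286621094, 146.40232849121094), (52.4616584777832, 54.70541763305664), 140.38999938964844)
 disc [0.4885 0.1465 0.008 ]
 circle ((0.4876191020011902, 0.14666764438152313), 0.03677952662110329)
 bar [ 149   32   87   73 1581] [ 30   4 247]
 barc [0.5624 0.1378] dir [0.1502 0.9887] -8.635916454747441 -0.03430142276369384 0.02966434970066411
w3 [ 271  166   52   51 2065] ((296.3390197753906, 190.92623901367188), (49.01544189453125, 51.79902648925781), 67.20587921142578)
 disc [0.4871 0.1469 0.008 ]
(array([0.4882, 0.1472, 0.004 ]), [9.005090366879663e-05, 9.005090366874325e-05])
```

```bash
python3 -m jog '[{"translation":[-0.54,-0.78,0],"twist":0,"claw":100},{"translation":[-0.54,-0.78,0],"twist":0,"claw":100},{"translation":[-0.54,-0.78,0],"twist":0,"claw":100},{"translation":[-0.54,-0.78,0],"twist":0,"claw":100},{"translation":[-0.54,-0.78,0],"twist":0,"claw":100},{"translation":[-0.54,-0.78,0],"twist":0,"claw":100},{"translation":[-0.54,-0.78,0],"twist":0,"claw":100},{"translation":[-0.54,-0.78,0],"twist":0,"claw":100},{"translation":[0,0,0.5],"twist":0,"claw":100},{"translation":[0,0,0.5],"twist":0,"claw":100},{"translation":[0,0,0],"twist":0,"claw":100},{"translation":[0,0,0],"twist":0,"claw":100}]'
python3 m.py w4
python3 - <<'E'
from h import *
import pickle
np.set_printoptions(precision=4,suppress=True)
a,oa=pickle.load(open('w4.pkl','rb'));img=a['img']; s=r.get_state()
x0=img.copy()
print(proj(a,[.579,-.174,.048]))
print(R.from_quat(s['eef_rot']).as_matrix())
E
```

```text
clock: 8.2
tool_pos: [0.5763, -0.1745, 0.1712]
eef_rot: [0.085, 0.996, 0.0, -0.001]
contact_force: [-0.8, 1.2, 0.5]
opening: 1.0
[ 0.6752  0.8339 -0.8639  1.6565  0.7304  1.004   0.9625] [ 0.5772 -0.174   0.1723]
ramekin [182.9 259.9] 0.97 [ 0.5852 -0.1743  0.006 ]
ramekin [272.9 225.1] 0.78 [ 0.703  -0.2431  0.006 ]
ramekin [173.6 156.2] 0.76 [ 0.5518 -0.2995  0.006 ]
coaster [181.8 257.9] 0.64 [ 0.5834 -0.1765  0.006 ]
[259.348  186.0689]
[[-0.9857  0.1683  0.0014]
 [ 0.1683  0.9857 -0.0005]
 [-0.0014 -0.0003 -1.    ]]
```

View pics/w4.png

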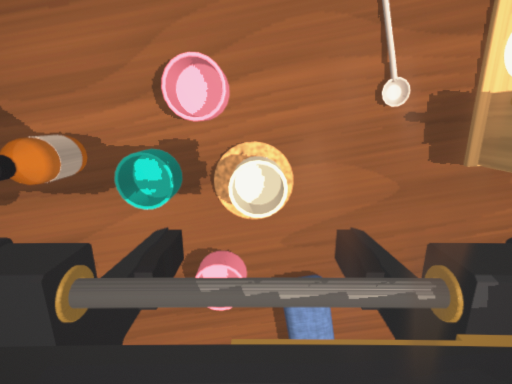

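The ramekin rim is centred at (259, 188) and the cork at (254, 181), both matching the projections. Descending to grip.

```bash
python3 - <<'E'
from h import *
import pickle
a,_=pickle.load(open('w4.pkl','rb')); print('rim',onz(a,(188,259),.048),'cork',onz(a,(181,254),.006))
E
python3 -m jog '[{"translation":[-0.1,0,0.8],"twist":0,"claw":100},{"translation":[0,0,0.8],"twist":0,"claw":100},{"translation":[0,0,0.8],"twist":0,"claw":100},{"translation":[0,0,0.8],"twist":0,"claw":100},{"translation":[0,0,0.65],"twist":0,"claw":100},{"translation":[0,0,0],"twist":0,"claw":100},{"translation":[0,0,0],"twist":0,"claw":60},{"translation":[0,0,0],"twist":0,"claw":60},{"translation":[0,0,0],"twist":0,"claw":60},{"translation":[0,0,0],"twist":0,"claw":60},{"translation":[0,0,0],"twist":0,"claw":60},{"translation":[0,0,0],"twist":0,"claw":60}]' 15
```

```text
rim [ 0.58110836 -0.17475011  0.048     ] cork [ 0.58153281 -0.18118215  0.006     ]
clock: 9.55
tool_pos: [0.5825, -0.1758, 0.0198]
eef_rot: [0.085, 0.996, -0.0, 0.002]
contact_force: [-0.2, -0.5, 5.8]
opening: 0.73
```

```bash
python3 -m jog '[{"translation":[0,0,-0.4],"twist":0,"claw":60},{"translation":[0,0,-0.8],"twist":0,"claw":60},{"translation":[0,0,-0.9],"twist":0,"claw":60},{"translation":[0,0,-0.9],"twist":0,"claw":60},{"translation":[0.2,0.4,0],"twist":0,"claw":60},{"translation":[0.41,0.84,0],"twist":0,"claw":60},{"translation":[0.41,0.84,0],"twist":0,"claw":60},{"translation":[0.41,0.84,0],"twist":0,"claw":60},{"translation":[0.41,0.84,0],"twist":0,"claw":60},{"translation":[0.41,0.84,0],"twist":0,"claw":60},{"translation":[0.41,0.84,0],"twist":0,"claw":60},{"translation":[0.41,0.84,0],"twist":0,"claw":60},{"translation":[0.41,0.84,0],"twist":0,"claw":60},{"translation":[0.2,0.4,0],"twist":0,"claw":60},{"translation":[0,0,0],"twist":0,"claw":60},{"translation":[0,0,0],"twist":0,"claw":60},{"translation":[0,0,0],"twist":0,"claw":60}]'
python3 - <<'E'
from h import *
np.set_printoptions(precision=4,suppress=True)
s=r.get_state();M=R.from_quat(s['eef_rot']).as_matrix();print(s['tool_pos'],s['contact_force'],s['q'])
print('delta units',M.T@(np.array([.489,.146,.023])-s['tool_pos'])/.04)
d=cam('top')
for l in ('coaster','spot'):
  for p in r.spot_point(l,'top')[:2]: print(l,p['location'],p['confidence'],onz(d,p['location'],.006))
h=cv2.cvtColor(d['img'],cv2.COLOR_RGB2HSV).astype(int)
w=h[172:222,298:350]; m=((w[...,0]>12)&(w[...,2]>150)).astype(np.uint8); 
c=max(cv2.findContours(m,0,1)[0],key=cv2.contourArea);e=cv2.fitEllipse(c);print(e,onz(d,(e[0][1]+172,e[0][0]+298),.006))
save(d,'t2')
E
```

```text
clock: 10.97
tool_pos: [0.4869, 0.1445, 0.1382]
eef_rot: [0.085, 0.996, -0.001, 0.0]
contact_force: [0.7, 0.0, 0.6]
opening: 0.603
[0.4869 0.1445 0.1382] [0.6824 0.0098 0.6289] [ 0.0858  0.7573 -0.7835  1.9705  0.792   0.7522  0.222 ]
delta units [-0.0423  0.051   2.8811]
coaster [192.3, 322.0] 0.98 [ 0.5928 -0.1752  0.006 ]
((23.31833267211914, 27.510818481445312), (35.06689453125, 49.69021224975586), 43.88604736328125) [ 0.5724 -0.173   0.006 ]
```

The opening fell to 0.60, which is less than the ramekin's width, so it was probably not held. Looking.

```bash
python3 - <<'E'
from h import *
a=cam('top')['img'];b=cam('side')['img']
cv2.imwrite('pics/c3.png',np.hstack([cv2.resize(a[130:270,180:420],(480,280)),cv2.resize(b[130:290,190:340],(300,280))])[:,:,::-1])
E
```

```text
(no output)
```

View pics/c3.png

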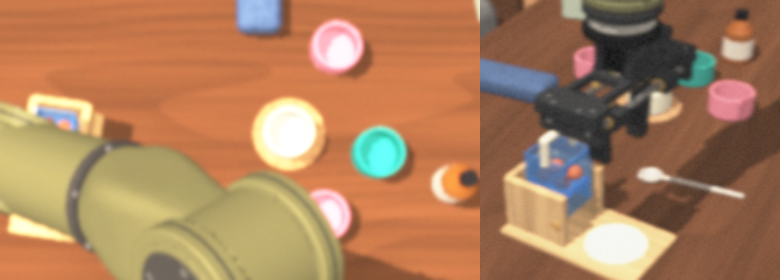

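The ramekin is still upright on the coaster at about top (324, 195), so the fingers slid off it. Going back to grip lower, harder and for longer.

```bash
python3 -m jog '[{"translation":[-0.41,-0.84,0],"twist":0,"claw":100},{"translation":[-0.41,-0.84,0],"twist":0,"claw":100},{"translation":[-0.41,-0.84,0],"twist":0,"claw":100},{"translation":[-0.41,-0.84,0],"twist":0,"claw":100},{"translation":[-0.41,-0.84,0],"twist":0,"claw":100},{"translation":[-0.41,-0.84,0],"twist":0,"claw":100},{"translation":[-0.41,-0.84,0],"twist":0,"claw":100},{"translation":[-0.41,-0.84,0],"twist":0,"claw":100},{"translation":[-0.38,-0.8,0],"twist":0,"claw":100},{"translation":[0,0,0],"twist":0,"claw":100},{"translation":[0,0,0],"twist":0,"claw":100},{"translation":[0,0,0],"twist":0,"claw":100}]'
python3 m.py w5
```

```text
clock: 12.22
tool_pos: [0.5797, -0.1748, 0.1377]
eef_rot: [0.085, 0.996, 0.001, -0.0]
contact_force: [0.5, 0.7, 0.2]
opening: 1.003
[ 0.658   0.8775 -0.8335  1.6778  0.7744  0.9488  0.9297] [ 0.5798 -0.1738  0.1379]
ramekin [176.2 143.9] 0.88 [ 0.5516 -0.3004  0.006 ]
ramekin [279.2 221.9] 0.86 [ 0.6954 -0.2411  0.006 ]
ramekin [ 81.2 194.5] 0.59 [ 0.4645 -0.2215  0.006 ]
coaster [ 28.3 401.9] 0.68 [ 0.4528 -0.0117  0.006 ]
```

View pics/w5.png

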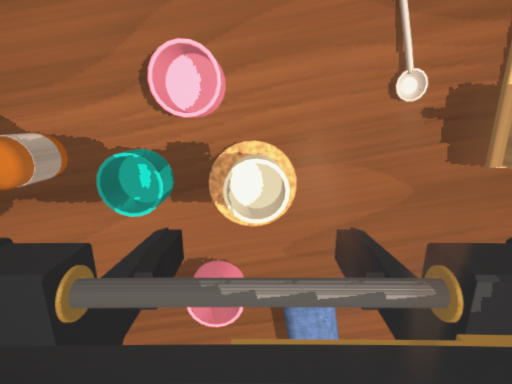

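Rim centre (256.5, 190.5), cork centre (253, 183.5): it barely moved. Descending again.

```bash
python3 - <<'E'
from h import *
import pickle
a,_=pickle.load(open('w5.pkl','rb')); print('rim',onz(a,(190.5,256.5),.048),'cork',onz(a,(183.5,253),.006))
E
python3 -m jog '[{"translation":[0,0,0.8],"twist":0,"claw":100},{"translation":[0,0,0.8],"twist":0,"claw":100},{"translation":[0,0,0.8],"twist":0,"claw":100},{"translation":[0,0,0.65],"twist":0,"claw":100},{"translation":[0,0,0],"twist":0,"claw":0},{"translation":[0,0,0],"twist":0,"claw":0},{"translation":[0,0,0],"twist":0,"claw":0},{"translation":[0,0,0],"twist":0,"claw":0},{"translation":[0,0,0],"twist":0,"claw":0},{"translation":[0,0,0],"twist":0,"claw":0},{"translation":[0,0,0],"twist":0,"claw":0},{"translation":[0,0,0],"twist":0,"claw":0},{"translation":[0,0,0],"twist":0,"claw":0},{"translation":[0,0,-0.3],"twist":0,"claw":0},{"translation":[0,0,-0.5],"twist":0,"claw":0},{"translation":[0,0,0],"twist":0,"claw":0}]' 35
```

```text
rim [ 0.57845926 -0.17642923  0.048     ] cork [ 0.58052611 -0.18113166  0.006     ]
clock: 13.9
tool_pos: [0.5821, -0.175, 0.0512]
eef_rot: [0.085, 0.996, 0.0, 0.002]
contact_force: [0.7, 0.3, -0.6]
opening: 0.734
```

```bash
python3 -m jog '[{"translation":[0,0,-0.8],"twist":0,"claw":0},{"translation":[0,0,-0.8],"twist":0,"claw":0},{"translation":[0,0,-0.7],"twist":0,"claw":0},{"translation":[0.2,0.4,0],"twist":0,"claw":0},{"translation":[0.41,0.84,0],"twist":0,"claw":0},{"translation":[0.41,0.84,0],"twist":0,"claw":0},{"translation":[0.41,0.84,0],"twist":0,"claw":0},{"translation":[0.41,0.84,0],"twist":0,"claw":0},{"translation":[0.41,0.84,0],"twist":0,"claw":0},{"translation":[0.41,0.84,0],"twist":0,"claw":0},{"translation":[0.41,0.84,0],"twist":0,"claw":0},{"translation":[0.41,0.84,0],"twist":0,"claw":0},{"translation":[0.2,0.4,0],"twist":0,"claw":0},{"translation":[0,0,0],"twist":0,"claw":0},{"translation":[0,0,0],"twist":0,"claw":0},{"translation":[0,0,0],"twist":0,"claw":0}]'
python3 - <<'E'
from h import *
np.set_printoptions(precision=4,suppress=True)
s=r.get_state();M=R.from_quat(s['eef_rot']).as_matrix();print(s['tool_pos'],s['contact_force'],s['q'])
print('delta units',M.T@(np.array([.4885,.147,.021])-s['tool_pos'])/.04)
d=cam('top');h=cv2.cvtColor(d['img'],cv2.COLOR_RGB2HSV).astype(int)
print(h[196,322],h[215,345],[ (p['location'],p['confidence'],onz(d,p['location'],.006)) for p in r.spot_point('coaster','top')])
w=h[172:222,298:350]; m=((w[...,0]>13)&(w[...,2]>150)).astype(np.uint8)
c=max(cv2.findContours(m,0,1)[0],key=cv2.contourArea);e=cv2.fitEllipse(c);print(e,onz(d,(e[0][1]+172,e[0][0]+298),.006))
w=cam('wrist');b=cam('side')
print(r.spot_point('ramekin','side')[:3])
cv2.imwrite('pics/c4.png',np.hstack([cv2.resize(w['img'],(400,300)),cv2.resize(b['img'][130:290,190:390],(375,300))])[:,:,::-1])
E
```

```text
clock: 15.23
tool_pos: [0.4858, 0.1445, 0.1394]
eef_rot: [0.085, 0.996, -0.001, -0.0]
contact_force: [-0.4, -0.7, -1.3]
opening: 0.733
[0.4858 0.1445 0.1394] [-0.3714 -0.6922 -1.2901] [ 0.086   0.7548 -0.7846  1.9714  0.7882  0.7537  0.224 ]
delta units [-0.0566  0.0787  2.9609]
[ 28  76 255] [ 11 163 210] [([195.1, 324.1], 0.74, array([ 0.5849, -0.1809,  0.006 ]))]
((26.025959014892578, 24.51607894897461), (36.084083557128906, 36.42121505737305), 106.67656707763672) [ 0.5809 -0.1806  0.006 ]
[{'location': [195.8, 315.4], 'confidence': 0.93}, {'location': [228.9, 262.4], 'confidence': 0.66}, {'location': [173.2, 248.4], 'confidence': 0.62}]
```

View pics/c4.png

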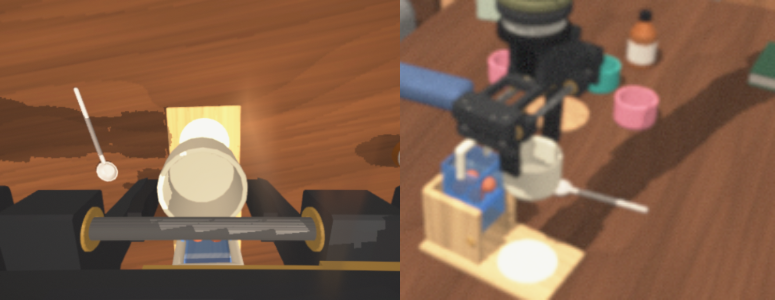

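The ramekin is held, with its rim at full-resolution wrist (259, 230). I'm working out its offset from the TCP so I can place it exactly.

```bash
python3 - <<'E'
from h import *
np.set_printoptions(precision=4,suppress=True)
d=cam('wrist');s=r.get_state();M=R.from_quat(s['eef_rot']).as_matrix()
print('rim off tool',M.T@(onz(d,(230,259),.168)-s['tool_pos']))
save(d,'w6')
rim=onz(d,(230,259),.168)
print('delta', M.T@(np.array([.488,.1468,0])-np.array([rim[0],rim[1],0]))/.04)
for p in r.spot_point('spot','wrist')+r.spot_point('ramekin_in','wrist'): print(p)
E
```

```text
rim off tool [ 0.0087  0.0002 -0.0283]
delta [-0.259   0.0467 -0.    ]
{'location': [182.1, 259.4], 'confidence': 0.77}
{'location': [218.7, 254.9], 'confidence': 0.93}
```

```bash
python3 - <<'E'
import cv2
a=cv2.imread('pics/w6.png')[120:310,180:340]; cv2.imwrite('pics/w6c.png',cv2.resize(a,None,fx=3,fy=3,interpolation=2))
E
```

```text
(no output)
```

View pics/w6c.png

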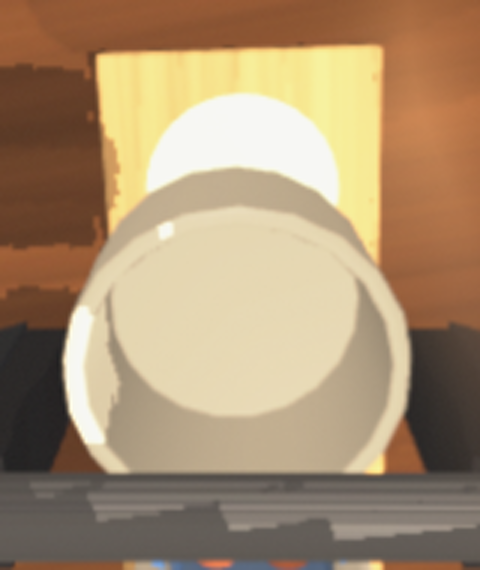

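The rim's true centre is around (259, 243), because the body had hidden its near edge. That leaves only about 2 mm of offset. Placing it now.

```bash
python3 -m jog '[{"translation":[-0.09,0.06,0.5],"twist":0,"claw":0},{"translation":[0,0,0.7],"twist":0,"claw":0},{"translation":[0,0,0.7],"twist":0,"claw":0},{"translation":[0,0,0.5],"twist":0,"claw":0},{"translation":[0,0,0.3],"twist":0,"claw":0},{"translation":[0,0,0.2],"twist":0,"claw":0},{"translation":[0,0,0],"twist":0,"claw":0},{"translation":[0,0,0],"twist":0,"claw":0},{"translation":[0,0,0],"twist":0,"claw":0}]'
```

```text
clock: 16.38
tool_pos: [0.4903, 0.1482, 0.0246]
eef_rot: [0.085, 0.996, 0.0, 0.001]
contact_force: [1.2, -0.4, -1.2]
opening: 0.732
```

```bash
python3 -m jog '[{"translation":[0,-0.03,0.07],"twist":0,"claw":0},{"translation":[0,0,0.03],"twist":0,"claw":0},{"translation":[0,0,0],"twist":0,"claw":0},{"translation":[0,0,0],"twist":0,"claw":0}]'
```

```text
clock: 16.72
tool_pos: [0.4897, 0.1465, 0.02]
eef_rot: [0.085, 0.996, 0.0, 0.0]
contact_force: [-0.1, 0.4, -1.8]
opening: 0.729
```

```bash
python3 -m jog '[{"translation":[0,0,0.05],"twist":0,"claw":0},{"translation":[0,0,0.03],"twist":0,"claw":0},{"translation":[0,0,0],"twist":0,"claw":0}]'; python3 - <<'E'
from h import *
d=cam('side')
for x in range(3): print(r.get_state()['contact_force'], r.get_state()['tool_pos']); cam('side')
E
```

```text
clock: 16.97
tool_pos: [0.4899, 0.1463, 0.0189]
eef_rot: [0.085, 0.996, -0.0, 0.001]
contact_force: [-4.0, -4.9, 21.8]
opening: 0.731
[-3.61972181 -4.3194482  22.5253887 ] [0.48993382 0.14632029 0.01890521]
[-4.32393333 -4.88197357 22.95033267] [0.48994849 0.1463147  0.01890008]
[-3.93229536 -4.1552553  22.49283315] [0.48993228 0.14632789 0.01890967]
```

```bash
python3 -m jog '[{"translation":[0,0,-0.05],"twist":0,"claw":0},{"translation":[0,0,0],"twist":0,"claw":80},{"translation":[0,0,0],"twist":0,"claw":90},{"translation":[0,0,0],"twist":0,"claw":100},{"translation":[0,0,0],"twist":0,"claw":100},{"translation":[0,0,0],"twist":0,"claw":100},{"translation":[0,0,-0.3],"twist":0,"claw":100},{"translation":[0,0,-0.8],"twist":0,"claw":100},{"translation":[0,0,-0.9],"twist":0,"claw":100},{"translation":[0,0,-0.9],"twist":0,"claw":100},{"translation":[0,0,-0.9],"twist":0,"claw":100},{"translation":[0,0,-0.9],"twist":0,"claw":100},{"translation":[0,0,0],"twist":0,"claw":100}]'
python3 m.py w7 | cat
python3 - <<'E'
import cv2
a=cv2.imread('pics/w7.png'); cv2.imwrite('pics/w7c.png',cv2.resize(a[120:320,160:360],(600,600),interpolation=2))
E
```

```text
clock: 18.25
tool_pos: [0.4924, 0.1494, 0.2125]
eef_rot: [0.085, 0.996, 0.003, 0.005]
contact_force: [-0.1, 0.8, -0.1]
opening: 1.001
[ 0.1424  0.6659 -0.8739  1.8886  0.6555  0.8934  0.3437] [0.4914 0.148  0.2096]
dispenser [191.7 255.3] 0.85 [0.5266 0.1401 0.    ]
spot [158.  138.9] 0.54 [ 0.4506 -0.0074  0.008 ]
spot [167.  251.5] 0.39 [0.4886 0.1415 0.008 ]
spot [275.2 254.9] 0.25 [0.657  0.1168 0.008 ]
hinge [213.7 255. ] 0.94 [0.5438 0.137  0.045 ]
bar [277.5 255.6] 0.79 [0.5647 0.1347 0.16  ]
ramekin [234.  247.4] 0.68 [0.5875 0.1175 0.006 ]
ramekin [212.7 253.8] 0.28 [0.5559 0.1328 0.006 ]
```

View pics/w7c.png

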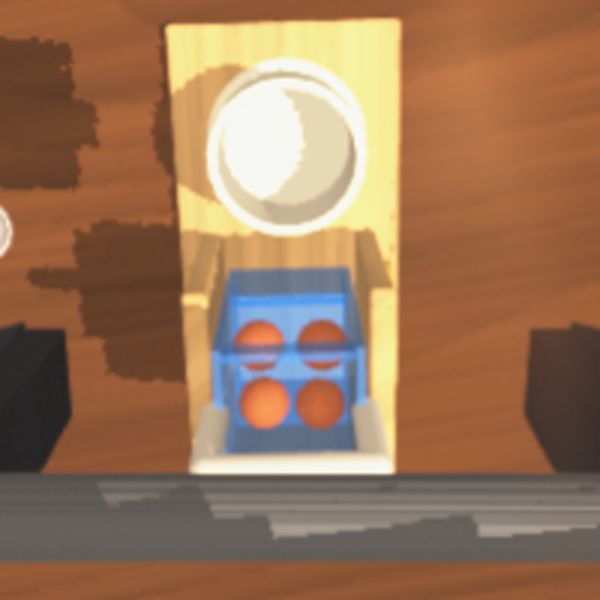

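The ramekin sits centred on the disc at crop (286, 155) and all four beads are in the drawer.

```bash
python3 - <<'E'
from h import *
import pickle
np.set_printoptions(precision=4,suppress=True)
a,_=pickle.load(open('w7.pkl','rb')); print('rim',onz(a,(172,255.3),.05),'bar',onz(a,(276,257.5),.16))
s=r.get_state();M=R.from_quat(s['eef_rot']).as_matrix();print(s['tool_pos'],M)
p=np.array([.563,.1353]);print((M.T@np.append(p-s['tool_pos'][:2],0))/.04)
E
python3 -m jog '[{"translation":[0,0,0],"twist":0.99,"claw":45},{"translation":[0,0,0],"twist":0.99,"claw":45},{"translation":[0,0,0],"twist":0.99,"claw":45},{"translation":[0,0,0],"twist":0.99,"claw":45},{"translation":[0,0,0],"twist":0.99,"claw":45},{"translation":[0,0,0],"twist":0.99,"claw":45},{"translation":[0,0,0],"twist":0.99,"claw":45},{"translation":[0,0,0],"twist":0.99,"claw":45},{"translation":[0,0,0],"twist":0.99,"claw":45},{"translation":[0,0,0],"twist":0.99,"claw":45},{"translation":[0,0,0],"twist":0.99,"claw":45},{"translation":[0,0,0],"twist":0.99,"claw":45},{"translation":[0,0,0],"twist":0.99,"claw":45},{"translation":[0,0,0],"twist":0.99,"claw":45},{"translation":[0,0,0],"twist":0.99,"claw":45},{"translation":[0,0,0],"twist":0,"claw":45}]' 8
python3 - <<'E'
from h import *
np.set_printoptions(precision=4,suppress=True)
s=r.get_state();M=R.from_quat(s['eef_rot']).as_matrix();print(s['q'],M)
p=np.array([.563,.1353,.137]);print((M.T@(p-s['tool_pos']))/.04)
E
```

```text
rim [0.4881 0.1471 0.05  ] bar [0.5635 0.1367 0.16  ]
[0.4887 0.1461 0.2052] [[-0.9857  0.1683 -0.0027]
 [ 0.1683  0.9857 -0.0011]
 [ 0.0025 -0.0016 -1.    ]]
[-1.8763  0.0468 -0.0048]
clock: 19.93
tool_pos: [0.489, 0.1466, 0.2057]
eef_rot: [0.76, 0.65, -0.001, -0.0]
contact_force: [-0.3, 0.5, -0.4]
opening: 0.447
[-0.1137  0.5724 -0.4242  1.9047  0.3386  0.7368 -0.8879] [[ 0.1551  0.9879 -0.0016]
 [ 0.9879 -0.1551 -0.0011]
 [-0.0014 -0.0014 -1.    ]]
[0.011  1.8746 1.7159]
```

```bash
python3 -m jog '[{"translation":[0.01,0.6,0],"twist":0,"claw":45},{"translation":[0,0.7,0],"twist":0,"claw":45},{"translation":[0,0.57,0],"twist":0,"claw":45},{"translation":[0,0,0.5],"twist":0,"claw":45},{"translation":[0,0,0.6],"twist":0,"claw":45},{"translation":[0,0,0.4],"twist":0,"claw":45},{"translation":[0,0,0.15],"twist":0,"claw":45},{"translation":[0,0,0],"twist":0,"claw":45},{"translation":[0,0,0],"twist":0,"claw":45}]'
```

```text
clock: 20.68
tool_pos: [0.5635, 0.1358, 0.1406]
eef_rot: [0.759, 0.651, -0.0, -0.0]
contact_force: [0.5, -0.7, 0.2]
opening: 0.447
```

```bash
python3 -m jog '[{"translation":[0,0,0.06],"twist":0,"claw":0},{"translation":[0,0,0],"twist":0,"claw":0},{"translation":[0,0,0],"twist":0,"claw":0},{"translation":[0,0,0],"twist":0,"claw":0},{"translation":[0,0,0],"twist":0,"claw":0},{"translation":[0,0,0],"twist":0,"claw":0},{"translation":[0,0,0],"twist":0,"claw":0},{"translation":[0,0,0],"twist":0,"claw":0},{"translation":[0,0,0],"twist":0,"claw":0}]' 8; python3 -c "
import numpy as np
a0=np.arctan2(22,115);L=np.hypot(22,115);p=np.array([22,115.])
for t in [8,16,24,32,38,42,45]:
  a=a0-np.radians(t);q=np.array([L*np.sin(a),L*np.cos(a)]);print(t,q.round(1),((q-p)/40*[1,-1]).round(3));p=q
"
```

```text
clock: 21.43
tool_pos: [0.5633, 0.1356, 0.1384]
eef_rot: [0.759, 0.651, -0.0, -0.0]
contact_force: [-2.5, -0.4, 4.4]
opening: 0.008
8 [  5.8 116.9] [-0.405 -0.049]
16 [-10.6 116.6] [-0.408  0.008]
24 [-26.7 114. ] [-0.403  0.065]
32 [-42.3 109.2] [-0.39   0.121]
38 [-53.5 104.2] [-0.28   0.125]
42 [-60.6 100.2] [-0.178  0.1  ]
45 [-65.8  96.9] [-0.129  0.083]
```

```bash
python3 - <<'E'
from h import *
d=cam('side');print(r.spot_point('bar','side')[:2],proj(d,[.563,.1353,.16])[::-1]);print(r.get_state()['contact_force'])
w=cam('wrist')
cv2.imwrite('pics/c5.png',np.hstack([cv2.resize(d['img'][160:290,190:300],(460,544),interpolation=2)[:500],cv2.resize(w['img'],(330,500))])[:,:,::-1])
E
```

```text
[{'location': [203.0, 228.6], 'confidence': 0.9}] [204.43236866 228.96918888]
[-2.6762788   0.76301781  4.8747252 ]
```

View pics/c5.png

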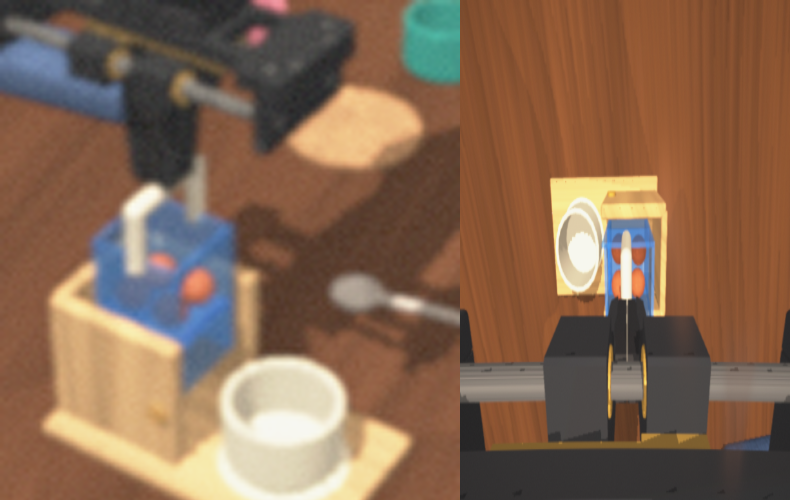

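The bar is where it was measured, but the shut fingertips sit level with it at side crop (160, 182), about 20 mm above where the nominal TCP would put them. The tips have closed just over the bar. That also explains the first slip off the ramekin. I'll reopen, go lower in guarded steps and grip again.

```bash
python3 -m jog '[{"translation":[0,0,-0.3],"twist":0,"claw":0},{"translation":[0,0,0],"twist":0,"claw":28},{"translation":[0,0,0],"twist":0,"claw":28},{"translation":[0,0,0],"twist":0,"claw":28},{"translation":[0,0,0],"twist":0,"claw":28},{"translation":[0,0,0],"twist":0,"claw":28},{"translation":[0,0,0.3],"twist":0,"claw":28},{"translation":[0,0,0.18],"twist":0,"claw":28},{"translation":[0,0,0],"twist":0,"claw":28}]'; python3 -m jog '[{"translation":[0,0,0.1],"twist":0,"claw":28},{"translation":[0,0,0],"twist":0,"claw":28}]';python3 -m jog '[{"translation":[0,0,0.13],"twist":0,"claw":28},{"translation":[0,0,0],"twist":0,"claw":28}]'
```

```text
clock: 22.33
tool_pos: [0.5623, 0.1349, 0.1293]
eef_rot: [0.759, 0.651, -0.002, -0.001]
contact_force: [0.0, -0.8, 0.0]
opening: 0.281
clock: 22.5
tool_pos: [0.5632, 0.1355, 0.1264]
eef_rot: [0.759, 0.651, -0.0, -0.0]
contact_force: [-0.3, 0.0, -0.3]
opening: 0.279
clock: 22.67
tool_pos: [0.5632, 0.1354, 0.1212]
eef_rot: [0.759, 0.651, -0.0, -0.0]
contact_force: [-0.4, 1.1, 0.3]
opening: 0.282
```

```bash
python3 -m jog '[{"translation":[0,0,0],"twist":0,"claw":0},{"translation":[0,0,0],"twist":0,"claw":0},{"translation":[0,0,0],"twist":0,"claw":0},{"translation":[0,0,0],"twist":0,"claw":0},{"translation":[0,0,0],"twist":0,"claw":0},{"translation":[0,0,0],"twist":0,"claw":0}]' 8
```

```text
clock: 23.17
tool_pos: [0.5628, 0.1357, 0.1219]
eef_rot: [0.759, 0.651, -0.0, -0.0]
contact_force: [-3.1, -0.3, 3.3]
opening: 0.106
```

The opening of 0.106 matches the 10 mm bar, so it's gripped. Tilting along the arc.

```bash
python3 -m jog '[{"translation":[0,-0.2,-0.025],"twist":0,"claw":0},{"translation":[0,-0.2,-0.025],"twist":0,"claw":0},{"translation":[0,-0.2,0],"twist":0,"claw":0},{"translation":[0,-0.2,0.01],"twist":0,"claw":0},{"translation":[0,-0.2,0.03],"twist":0,"claw":0},{"translation":[0,-0.2,0.035],"twist":0,"claw":0},{"translation":[0,-0.2,0.06],"twist":0,"claw":0},{"translation":[0,-0.2,0.06],"twist":0,"claw":0}]'
```

```text
clock: 23.83
tool_pos: [0.4991, 0.1452, 0.1157]
eef_rot: [0.759, 0.651, -0.0, 0.0]
contact_force: [1.9, -1.0, 0.3]
opening: 0.112
```

```bash
python3 -m jog '[{"translation":[0,-0.14,0.06],"twist":0,"claw":0},{"translation":[0,-0.14,0.065],"twist":0,"claw":0},{"translation":[0,-0.18,0.1],"twist":0,"claw":0},{"translation":[0,-0.13,0.08],"twist":0,"claw":0},{"translation":[0,0,0],"twist":0,"claw":0},{"translation":[0,0,0],"twist":0,"claw":0}]'
```

```text
clock: 24.33
tool_pos: [0.4755, 0.1488, 0.1032]
eef_rot: [0.759, 0.651, -0.001, -0.0]
contact_force: [-1.5, -2.3, -0.1]
opening: 0.105
```

```bash
python3 -m jog '[{"translation":[0,0,0],"twist":0,"claw":0},{"translation":[0,0,0],"twist":0,"claw":0},{"translation":[0,0,0],"twist":0,"claw":0},{"translation":[0,0,0],"twist":0,"claw":0},{"translation":[0,0,0],"twist":0,"claw":0},{"translation":[0,0,0],"twist":0,"claw":0},{"translation":[0,0,0],"twist":0,"claw":0},{"translation":[0,0,0],"twist":0,"claw":0},{"translation":[0,0,0],"twist":0,"claw":0},{"translation":[0,0,0],"twist":0,"claw":0},{"translation":[0,0,0],"twist":0,"claw":0},{"translation":[0,0,0],"twist":0,"claw":0},{"translation":[0,0,0],"twist":0,"claw":0},{"translation":[0,0,0],"twist":0,"claw":0},{"translation":[0,0,0],"twist":0,"claw":0},{"translation":[0,0,0],"twist":0,"claw":0},{"translation":[0,0,0],"twist":0,"claw":0},{"translation":[0,0,0],"twist":0,"claw":0}]'
python3 - <<'E'
from h import *
s=cam('side');w=cam('wrist');save(s,'s6');save(w,'w8')
for c,d in (('side',s),('wrist',w)):
  print(c,[(np.round(p['location'],1).tolist(),round(p['confidence'],2)) for p in r.spot_point('bead0_center',c)],[(np.round(p['location'],1).tolist(),round(p['confidence'],2)) for p in r.spot_point('ramekin_in',c)][:3],'expect ram_in',proj(d,[.488,.147,.02])[::-1])
h=cv2.cvtColor(s['img'],cv2.COLOR_RGB2HSV).astype(int)
for n,d in (('s',s),('w',w)):
  h=cv2.cvtColor(d['img'],cv2.COLOR_RGB2HSV).astype(int);m=((h[...,0]<12)&(h[...,1]>140)&(h[...,2]>150)).astype(np.uint8)
  N,l,st,ce=cv2.connectedComponentsWithStats(m);print(n,[(st[i].tolist()) for i in range(1,N) if 8<st[i][4]<3000][:12])
cv2.imwrite('pics/c6.png',np.hstack([cv2.resize(s['img'][180:300,190:310],(400,400),interpolation=2),cv2.resize(w['img'],(400,400))])[:,:,::-1])
E
```

```text
clock: 25.83
tool_pos: [0.4766, 0.1487, 0.1038]
eef_rot: [0.759, 0.651, -0.0, 0.0]
contact_force: [-3.1, -2.6, 3.4]
opening: 0.108
side [] [([176.9, 295.7], 0.85), ([190.7, 311.9], 0.74), ([267.2, 258.9], 0.71)] expect ram_in [265.3159589  257.26606812]
wrist [([203.2, 257.2], 0.41), ([201.3, 332.0], 0.4)] [([191.2, 269.2], 0.68)] expect ram_in [193.21777846 270.65578514]
s [[313, 142, 14, 11, 103], [255, 258, 8, 5, 27], [139, 337, 25, 22, 293]]
w [[221, 10, 8, 16, 44], [241, 17, 12, 47, 154], [224, 27, 34, 110, 1186], [283, 43, 4, 10, 19], [268, 48, 4, 12, 26], [284, 54, 3, 6, 9], [378, 58, 6, 16, 50], [270, 62, 5, 15, 27], [377, 74, 14, 42, 145], [272, 78, 4, 14, 29], [154, 96, 4, 7, 12], [295, 101, 64, 36, 1117]]
```

View pics/c6.png

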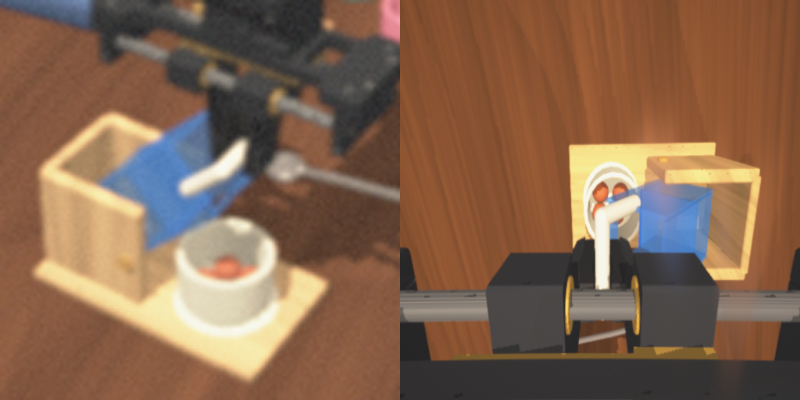

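The drawer is empty at about 45° and the beads are in the ramekin (three visible, one hidden by the bar). Tilting back, pressing lightly into the stop.

```bash
python3 -m jog '[{"translation":[0,0.13,-0.08],"twist":0,"claw":0},{"translation":[0,0.18,-0.1],"twist":0,"claw":0},{"translation":[0,0.14,-0.065],"twist":0,"claw":0},{"translation":[0,0.14,-0.06],"twist":0,"claw":0},{"translation":[0,0.2,-0.06],"twist":0,"claw":0},{"translation":[0,0.2,-0.06],"twist":0,"claw":0},{"translation":[0,0.2,-0.035],"twist":0,"claw":0},{"translation":[0,0.2,-0.03],"twist":0,"claw":0},{"translation":[0,0.2,-0.01],"twist":0,"claw":0},{"translation":[0,0.2,0],"twist":0,"claw":0},{"translation":[0,0.2,0.025],"twist":0,"claw":0},{"translation":[0,0.2,0.025],"twist":0,"claw":0},{"translation":[0,0.05,0.01],"twist":0,"claw":0},{"translation":[0,0.03,0],"twist":0,"claw":0},{"translation":[0,0,0],"twist":0,"claw":0},{"translation":[0,0,0],"twist":0,"claw":0}]'
```

```text
clock: 27.47
tool_pos: [0.5629, 0.1362, 0.1212]
eef_rot: [0.759, 0.651, -0.003, -0.002]
contact_force: [-9.7, 1.7, 9.2]
opening: 0.111
```

```bash
python3 -m jog '[{"translation":[0,-0.03,0],"twist":0,"claw":28},{"translation":[0,0,0],"twist":0,"claw":28},{"translation":[0,0,0],"twist":0,"claw":28},{"translation":[0,0,0],"twist":0,"claw":28},{"translation":[0,0,-0.3],"twist":0,"claw":28},{"translation":[0,0,-0.6],"twist":0,"claw":28},{"translation":[0,0,-0.8],"twist":0,"claw":28},{"translation":[0,0,-0.8],"twist":0,"claw":28},{"translation":[0,-0.6,0],"twist":0,"claw":100},{"translation":[0,-0.7,0],"twist":0,"claw":100},{"translation":[0,-0.57,0],"twist":0,"claw":100}]'
python3 -m jog '[{"translation":[0,0,0],"twist":-0.99,"claw":100},{"translation":[0,0,0],"twist":-0.99,"claw":100},{"translation":[0,0,0],"twist":-0.99,"claw":100},{"translation":[0,0,0],"twist":-0.99,"claw":100},{"translation":[0,0,0],"twist":-0.99,"claw":100},{"translation":[0,0,0],"twist":-0.99,"claw":100},{"translation":[0,0,0],"twist":-0.99,"claw":100},{"translation":[0,0,0],"twist":-0.99,"claw":100},{"translation":[0,0,0],"twist":-0.99,"claw":100},{"translation":[0,0,0],"twist":-0.99,"claw":100},{"translation":[0,0,0],"twist":-0.99,"claw":100},{"translation":[0,0,0],"twist":-0.99,"claw":100},{"translation":[0,0,0],"twist":-0.99,"claw":100},{"translation":[0,0,0],"twist":-0.99,"claw":100},{"translation":[0,0,0],"twist":-0.99,"claw":100},{"translation":[0,0,0],"twist":0,"claw":100}]'
cat > chk.py <<'E'
from h import *
import sys
np.set_printoptions(precision=4,suppress=True)
s=r.get_state();M=R.from_quat(s['eef_rot']).as_matrix();print(s['tool_pos'],s['q'])
d=cam('wrist');save(d,sys.argv[1])
for l,z in (('bar',.16),('hinge',.045),('ramekin_in',.013),('bead0_center',.023),('coaster',.006)):
  for p in r.spot_point(l,'wrist')[:5]: print(l,np.round(p['location'],1),round(p['confidence'],2),onz(d,p['location'],z))
h=cv2.cvtColor(d['img'],cv2.COLOR_RGB2HSV).astype(int)
c=proj(d,[.488,.147,.02]).astype(int); x,y=c; print('ram px',c)
m=((h[...,0]<14)&(h[...,1]>110)&(h[...,2]>80)).astype(np.uint8)[y-28:y+28,x-28:x+28]
dt=cv2.distanceTransform(m,2,5); print('bead area',m.sum(),'max r',dt.max())
print('to spot units',M.T@(np.array([.4885,.147,.0175])-s['tool_pos'])/.04)
sd=cam('side');print('side bar',[(p['location'],p['confidence']) for p in r.spot_point('bar','side')][:2],'level expects',proj(sd,[.563,.1353,.16])[::-1])
E
python3 chk.py w9
```

```text
clock: 28.38
tool_pos: [0.491, 0.1467, 0.222]
eef_rot: [0.76, 0.65, 0.001, 0.0]
contact_force: [-0.3, 0.2, -0.4]
opening: 0.482
clock: 29.72
tool_pos: [0.4922, 0.1463, 0.2212]
eef_rot: [0.084, 0.996, 0.0, 0.0]
contact_force: [-0.5, -0.3, 0.8]
opening: 0.998
[0.4922 0.1463 0.2212] [ 0.1548  0.6561 -0.8896  1.8671  0.633   0.9285  0.3696]
bar [272.1 259.2] 0.61 [0.5638 0.1349 0.16  ]
hinge [213.  257.8] 0.87 [0.5444 0.1364 0.045 ]
ramekin_in [169.7 255.8] 0.74 [0.4918 0.1424 0.013 ]
ramekin_in [194.8   4.1] 0.72 [ 0.4685 -0.2142  0.013 ]
ramekin_in [273.3 260.8] 0.41 [0.6545 0.1223 0.013 ]
bead0_center [156.6 253. ] 0.68 [0.4717 0.1422 0.023 ]
coaster [167.2 253.8] 0.74 [0.489  0.1399 0.006 ]
coaster [155.9 251.8] 0.23 [0.4727 0.1399 0.006 ]
ram px [258 167]
bead area 605 max r 6.5906997
to spot units [0.0933 0.001  5.0913]
side bar [([204.6, 230.4], 0.59)] level expects [204.4324 228.9692]
```

The bar is back at its level position in both views. The bead-coloured area inside the ramekin (605 px) fits four beads. Regripping the ramekin, a bit deeper.

```bash
python3 -m jog '[{"translation":[0.09,0,0.8],"twist":0,"claw":100},{"translation":[0,0,0.8],"twist":0,"claw":100},{"translation":[0,0,0.8],"twist":0,"claw":100},{"translation":[0,0,0.8],"twist":0,"claw":100},{"translation":[0,0,0.8],"twist":0,"claw":100},{"translation":[0,0,0.6],"twist":0,"claw":100},{"translation":[0,0,0.4],"twist":0,"claw":100},{"translation":[0,0,0.15],"twist":0,"claw":100},{"translation":[0,0,0],"twist":0,"claw":100}]'
python3 -m jog '[{"translation":[0,0,0],"twist":0,"claw":0},{"translation":[0,0,0],"twist":0,"claw":0},{"translation":[0,0,0],"twist":0,"claw":0},{"translation":[0,0,0],"twist":0,"claw":0},{"translation":[0,0,0],"twist":0,"claw":0},{"translation":[0,0,0],"twist":0,"claw":0},{"translation":[0,0,0],"twist":0,"claw":0},{"translation":[0,0,0],"twist":0,"claw":0},{"translation":[0,0,0],"twist":0,"claw":0}]' 35
```

```text
clock: 30.87
tool_pos: [0.4875, 0.1472, 0.0144]
eef_rot: [0.085, 0.996, -0.001, -0.001]
contact_force: [0.9, -0.3, -0.0]
opening: 1.001
clock: 31.62
tool_pos: [0.4888, 0.1472, 0.0164]
eef_rot: [0.085, 0.996, 0.0, 0.001]
contact_force: [0.2, -1.9, 6.6]
opening: 0.74
```

```bash
python3 -m jog '[{"translation":[0,0,-0.2],"twist":0,"claw":0},{"translation":[0,0,-0.5],"twist":0,"claw":0},{"translation":[0,0,-0.7],"twist":0,"claw":0},{"translation":[0,0,-0.7],"twist":0,"claw":0},{"translation":[0,0,-0.5],"twist":0,"claw":0},{"translation":[0,0,-0.2],"twist":0,"claw":0}]'
```

```text
clock: 32.12
tool_pos: [0.4889, 0.1481, 0.1303]
eef_rot: [0.085, 0.996, 0.001, 0.002]
contact_force: [0.2, -0.5, -1.6]
opening: 0.736
```

```bash
python3 -m jog '[{"translation":[-0.12,-0.25,0],"twist":0,"claw":0},{"translation":[-0.25,-0.52,0],"twist":0,"claw":0},{"translation":[-0.37,-0.77,0],"twist":0,"claw":0},{"translation":[-0.37,-0.77,0],"twist":0,"claw":0},{"translation":[-0.37,-0.77,0],"twist":0,"claw":0},{"translation":[-0.37,-0.77,0],"twist":0,"claw":0},{"translation":[-0.37,-0.77,0],"twist":0,"claw":0},{"translation":[-0.37,-0.77,0],"twist":0,"claw":0},{"translation":[-0.37,-0.77,0],"twist":0,"claw":0},{"translation":[-0.37,-0.77,0],"twist":0,"claw":0},{"translation":[-0.22,-0.5,0],"twist":0,"claw":0},{"translation":[-0.12,-0.25,0],"twist":0,"claw":0},{"translation":[0,0,0],"twist":0,"claw":0},{"translation":[0,0,0],"twist":0,"claw":0},{"translation":[0,0,0],"twist":0,"claw":0}]'
python3 - <<'E'
from h import *
np.set_printoptions(precision=4,suppress=True)
s=r.get_state();M=R.from_quat(s['eef_rot']).as_matrix();print(s['contact_force'])
print(M.T@(np.array([.582,-.1805,.0155])-s['tool_pos'])/.04)
E
```

```text
clock: 33.37
tool_pos: [0.5804, -0.1775, 0.1271]
eef_rot: [0.083, 0.997, 0.001, -0.001]
contact_force: [-0.4, 0.8, -1.8]
opening: 0.742
[-0.3984  0.8329 -1.7662]
[-0.056  -0.0708  2.7908]
```

```bash
python3 -m jog '[{"translation":[-0.05,-0.07,0.4],"twist":0,"claw":0},{"translation":[0,0,0.6],"twist":0,"claw":0},{"translation":[0,0,0.6],"twist":0,"claw":0},{"translation":[0,0,0.5],"twist":0,"claw":0},{"translation":[0,0,0.3],"twist":0,"claw":0},{"translation":[0,0,0.15],"twist":0,"claw":0},{"translation":[0,0,0.08],"twist":0,"claw":0},{"translation":[0,0,0.05],"twist":0,"claw":0},{"translation":[0,0,0],"twist":0,"claw":0},{"translation":[0,0,0],"twist":0,"claw":0}]'
```

```text
clock: 34.2
tool_pos: [0.5832, -0.1833, 0.0211]
eef_rot: [0.085, 0.996, -0.0, 0.001]
contact_force: [-1.3, -0.6, -1.9]
opening: 0.74
```

```bash
python3 -m jog '[{"translation":[0,0.05,0.06],"twist":0,"claw":0},{"translation":[0,0,0.05],"twist":0,"claw":0},{"translation":[0,0,0],"twist":0,"claw":0},{"translation":[0,0,0],"twist":0,"claw":0}]';python3 -m jog '[{"translation":[0,0,0.03],"twist":0,"claw":0},{"translation":[0,0,0],"twist":0,"claw":0}]'
```

```text
clock: 34.53
tool_pos: [0.5827, -0.1814, 0.0159]
eef_rot: [0.085, 0.996, -0.0, 0.0]
contact_force: [-0.2, -0.8, -2.8]
opening: 0.74
clock: 34.7
tool_pos: [0.5828, -0.1814, 0.0146]
eef_rot: [0.085, 0.996, -0.0, 0.0]
contact_force: [0.1, 0.5, -1.8]
opening: 0.74
```

```bash
python3 -m jog '[{"translation":[0,0,0.03],"twist":0,"claw":0},{"translation":[0,0,0],"twist":0,"claw":0},{"translation":[0,0,0],"twist":0,"claw":0}]';python3 -m jog '[{"translation":[0,0,0.03],"twist":0,"claw":0},{"translation":[0,0,0],"twist":0,"claw":0},{"translation":[0,0,0],"twist":0,"claw":0}]'
```

```text
clock: 34.95
tool_pos: [0.5829, -0.1814, 0.0145]
eef_rot: [0.085, 0.996, -0.0, 0.0]
contact_force: [-2.9, 0.5, 5.8]
opening: 0.739
clock: 35.2
tool_pos: [0.5829, -0.1815, 0.0144]
eef_rot: [0.085, 0.996, -0.001, 0.0]
contact_force: [-4.6, -1.2, 14.5]
opening: 0.735
```

Touched down on the cork. Easing off, releasing and rising, then the last checks.

```bash
python3 -m jog '[{"translation":[0,0,-0.05],"twist":0,"claw":0},{"translation":[0,0,0],"twist":0,"claw":80},{"translation":[0,0,0],"twist":0,"claw":90},{"translation":[0,0,0],"twist":0,"claw":100},{"translation":[0,0,0],"twist":0,"claw":100},{"translation":[0,0,0],"twist":0,"claw":100},{"translation":[0,0,-0.3],"twist":0,"claw":100},{"translation":[0,0,-0.8],"twist":0,"claw":100},{"translation":[0,0,-0.9],"twist":0,"claw":100},{"translation":[0,0,-0.9],"twist":0,"claw":100},{"translation":[0,0,-0.9],"twist":0,"claw":100},{"translation":[0,0,-0.9],"twist":0,"claw":100},{"translation":[0,0,0],"twist":0,"claw":100},{"translation":[0,0,0],"twist":0,"claw":100}]'
python3 - <<'E'
from h import *
np.set_printoptions(precision=4,suppress=True)
d=cam('wrist');save(d,'w10')
for l,z in (('ramekin_in',.011),('bead0_center',.021),('coaster',.006)):
  for p in r.spot_point(l,'wrist')[:5]: print(l,np.round(p['location'],1),round(p['confidence'],2),onz(d,p['location'],z))
h=cv2.cvtColor(d['img'],cv2.COLOR_RGB2HSV).astype(int);x,y=proj(d,[.581,-.181,.02]).astype(int)
# rim/body whitish mask and cork mask
W=h[y-60:y+60,x-60:x+60]; wh=((W[...,1]<75)&(W[...,2]>110)).astype(np.uint8)
c=max(cv2.findContours(wh,0,1)[0],key=cv2.contourArea); (cx,cy),rad=cv2.minEnclosingCircle(c); print('white',cx+x-60,cy+y-60,rad,onz(d,(cy+y-60,cx+x-60),.04))
b=((W[...,0]<14)&(W[...,1]>110)&(W[...,2]>80)).astype(np.uint8); inn=np.zeros_like(b); cv2.circle(inn,(int(cx),int(cy)),int(rad*.8),1,-1)
bm=b*inn; dt=cv2.distanceTransform(bm,2,5); print('bead area',bm.sum()); 
for i in range(6):
  _,v,_,p=cv2.minMaxLoc(dt); print('  peak',round(v,1),p); cv2.circle(dt,p,9,0,-1)
sd=cam('side');tp=cam('top')
for l in ('bar','bead0_center','ramekin','spoon','bottle_a'):
  print(l,'side',[(np.round(p['location'],1).tolist(),round(p['confidence'],2)) for p in r.spot_point(l,'side')][:4],'top',[(np.round(p['location'],1).tolist(),round(p['confidence'],2)) for p in r.spot_point(l,'top')][:4])
print('bar level expects',proj(sd,[.563,.1353,.16])[::-1],r.get_state()['contact_force'],r.get_state()['clock'])
E
```

```text
clock: 36.37
tool_pos: [0.5842, -0.1811, 0.2053]
eef_rot: [0.085, 0.996, -0.0, 0.003]
contact_force: [0.7, -0.3, -0.2]
opening: 1.002
ramekin_in [ 86.1 211.5] 0.97 [ 0.4698 -0.2208  0.011 ]
ramekin_in [168.  259.7] 0.92 [ 0.5809 -0.1791  0.011 ]
ramekin_in [252.4 226.3] 0.84 [ 0.6967 -0.2486  0.011 ]
ramekin_in [160.7 168.3] 0.71 [ 0.5508 -0.2977  0.011 ]
bead0_center [164.  246.4] 0.76 [ 0.571 -0.195  0.021]
white 258.70055770874023 173.79595947265625 27.621124267578125 [ 0.5827 -0.1807  0.04  ]
bead area 677
  peak 7.0 (49, 56)
  peak 7.0 (64, 60)
  peak 7.0 (64, 75)
  peak 6.6 (49, 71)
  peak 0.0 (0, 0)
  peak 0.0 (0, 0)
bar side [([202.8, 231.8], 0.83)] top [([191.3, 202.9], 0.82), ([228.0, 208.7], 0.28), ([213.7, 208.2], 0.26)]
bead0_center side [] top [([198.8, 326.3], 0.6)]
ramekin side [([190.1, 276.4], 0.73), ([192.1, 315.6], 0.73), ([176.9, 295.8], 0.62), ([173.5, 245.4], 0.54)] top [([195.8, 325.5], 0.85), ([193.8, 325.2], 0.68), ([239.7, 337.1], 0.67), ([206.3, 368.0], 0.55)]
spoon side [([234.8, 295.1], 0.65)] top [([241.5, 260.5], 0.71)]
bottle_a side [([364.5, 154.7], 0.8), ([162.9, 315.8], 0.61)] top [([205.0, 104.4], 0.92)]
bar level expects [204.4324 228.9692] [-0.2845 -0.3865  0.7581] 37.1667
```

Four separate beads show inside the ramekin. One last check that the bar is level: compare the drawer region with the starting side and top images.

```bash
python3 - <<'E'
from h import *
for c,(a,b,e,f) in (('side',(192,216,212,246)),('top',(182,204,190,226))):
  d=cam(c)['img'][:,:,::-1]; o=cv2.imread(f'pics/{c}.png')
  t=o[a:b,e:f]; m=cv2.matchTemplate(d[a-8:b+8,e-8:f+8],t,cv2.TM_CCOEFF_NORMED); print(c,cv2.minMaxLoc(m)[1::2],'0 shift = (8,8)')
  for n,(p,q,u,v) in {'spoon':{'side':(220,250,262,328),'top':(212,272,250,272)}}.items():
    w=d if 0 else d; x=o[p:q,u:v] if 0 else o[n and (220 if c=='side' else 212):(250 if c=='side' else 272),(262 if c=='side' else 250):(328 if c=='side' else 272)]
  s=(220,250,262,328) if c=='side' else (212,272,250,272)
  t=o[s[0]:s[1],s[2]:s[3]]; m=cv2.matchTemplate(d[s[0]-8:s[1]+8,s[2]-8:s[3]+8],t,cv2.TM_CCOEFF_NORMED); print(' spoon',cv2.minMaxLoc(m)[1::2])
E
```

```text
side (0.9980408549308777, (8, 8)) 0 shift = (8,8)Traceback (most recent call last):
  File "<stdin>", line 5, in <module>
ValueError: not enough values to unpack (expected 4, got 2)
```

The bar patch matches the start image with zero shift (correlation 0.998), so the drawer is level. Handing in.

```bash
python3 -c "
from plant import r
print(r.finish_job())"
```

```text
the job is handed in; nothing more can be done
None
```

I finished the job in the order you asked and handed it in at about 37 s of the 72 s allowed. `finish_job` gave no verdict.

**What I did:**
- Stood the ramekin on the disc, within about 1 mm of its centre.
- Tilted the drawer by its bar to about 45° and held it there for about 2 s, until it was empty.
- Pushed the drawer back against its stop with about 10 N.
- Put the ramekin back on the coaster.

**Last checks:**
- **Beads:** the wrist camera shows four separate beads in the ramekin.
- **Ramekin:** its centre is within about 2 mm of the coaster's, so it stands wholly on the cork.
- **Drawer:** the bar matches the starting side picture with no shift (correlation 0.998), so the floor is level again.
- **Spoon and bottles:** the networks still find the spoon and a bottle within a few pixels of their starting places. The robot touched nothing at hand-in.

**What went wrong or disagreed:**
- The first grip on the ramekin slipped off, leaving it standing on the coaster, and the first grip on the bar closed just above it. The fingertips looked about 20 mm higher than the stated TCP. I gripped lower both times and it held.
- The network put the bar about 3 pixels off in the last side view, which the picture match contradicts.
- My last script crashed before its spoon and top-view comparisons, so those were not made. The other bottle and the look-alikes got no separate final check.

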